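Load a 9 V battery into a push-push charging dock

ROBOT

A 6-joint arm with a two-finger parallel gripper is mounted at the origin on the work surface. World frame = base frame: x ahead of the robot, y to its left, z up, the work surface at z = 0. Lengths are in m, angles in degrees, forces in N, time in s.
With the tool pointing down it reaches from about 0.25 to 0.725 m from the base axis. Payload 9.7 kg.
Tool frame: the origin (TCP) lies on the centre line of the jaws, within the pads' length; the fingertips stand bot.nose_length ahead of it and the grasp point (between the pads) lies 11 mm behind it (bot.nose_length is the distance from the TCP to the fingertips, in m); z points along the fingers, y is the line along which they close (so a half turn about z gives the same grasp; the last joint's range is limited). The gripper opens to 85 mm and grips with 20 to 120 N. Pads are 22 mm wide; open, the fingers measure 114 mm over their backs; the gripper's body (76 mm by 85 mm) begins 54 mm behind the grasp point. The pads swing forward as they close: fully open they stand 13 mm farther back than shut.
Start: joints at [76.891, 4.979, 10.078, 95.1, 0, 90], TCP at [0.125, 0.536, 0.239] pointing down, gripper open.
Joint ranges: [-179.16, 179.16], [-48.56, 103.87], [-65.8, 70.77], [-126.05, 130.52], [-82.76, 87.17], [-180, 180]. Speed limits (degrees/s): [127.2, 127.2, 147.25, 180, 180, 180].

INTERFACE

Orientations are given as [roll, pitch, yaw] about the fixed x, y, z axes, in that order (R = Rz(yaw) Ry(pitch) Rx(roll)).
In Python, from workcell import bot gives the robot as it stands. The module is installed in compiled form; this text tells all that it offers.
- The arm moves only by the shell command python3 -m inch 'ROWS' [OPENING] [FORCE]. ROWS is JSON, a list of rows, each a list of 4 numbers: the shift along the world's x, y, z in cm, then the turn about the world's z in degrees. A call has exactly 8 rows; each row is the pose to reach, as a shift and turn from the pose commanded when the call began; what a row does not reach only later rows make up. A row lasts 1/8 s, in which the tool goes at most 62.5 mm and 10.7 degrees, less where a joint would pass 70% of its speed; a pose out of reach is approached as far as the arm can. A call with a gripper value outside its range is refused whole. OPENING is the finger opening in cm, from 0 to 8.54, set as the call begins (- or left out, the last holds). The fingers move at their own pace and stop on an object; FORCE is the grip in N (left out, the last holds). Time passes only in rows, so rows that repeat a pose let the fingers close, or fill a call up. It gives the time, the measured TCP pose, the force, the opening and the grip force at its end, in the units of the state.
- bot.get_obs(): the state, without advancing time (a new reading comes with each control period).
- bot.camera(name): name is "scene" or "top" or "wrist"; returns a dict with "img" (400x640x3 uint8, red, green, blue), "fovy" (degrees; the focal length in pixels is half the picture's height over the tangent of half this angle, whatever the lens; pixels are square), "cx", "cy" (the principal point, pixels), "R" (3x3) and "t" (3): a world point X has camera coordinates R X + t; the wrist camera has in their place "mount" (4x4, takes a point from camera to tool coordinates, whose origin is the TCP and whose axes are the flange's). Camera axes: x right, y down, z forward; pixel columns grow to the right and rows downward; lengths in m; the calibration is good to about 2 mm. A picture is of the moment at which its call begins: read the wrist's pose just before it. There is no depth.
- bot.job_done(): hands the job in; it is judged then, once.
Trained networks look in a picture, given as the dict that the camera call returned (one of the last four; its "shot" number tells which), for a name from the list of things; names that differ only in an ending like _2 or _b are one class to them, and where a whole thing is asked for, a point or a joint stands for the part that bears it (a point fixed in the world has none). Each returns a list of dicts, best first, with "score" (0 to 1); they miss things now and then, are a little off and sometimes report something else, mostly with a low value. They report only what shows in the picture. A call takes as long as a camera call. They do not tell look-alikes from the thing itself.
- bot.find_in(thing, picture): "point" ([column, row] in pixels, amid what is visible of it).
- bot.landmark_of(thing, picture): "point" ([column, row] in pixels: a listed point, or the origin of a listed thing).
The state is a dict: "time": time; "q": joint angles; "qd": joint speeds; "joint_efforts": joint torques, N m; "ee_pos": TCP position; "tcp_rot": TCP orientation; "wrist_force": force on the tool from outside, world axes, zero at the start; "torque": the same for the moment, N m; "opening": finger opening in m; "grasp_force": force on a finger pad.
Only numpy, scipy, OpenCV 4.12 (cv2) and the standard library are available. Lean on these libraries where they do the work, as an engineer would, in place of code of your own. Each camera call takes 0.05 s, during which the arm holds its last target. There are 200 camera calls.

TASK

The empty tray of the battery dock is latched down. Press it slowly and gently to unlatch it so that it rises all the way, set the 9 V battery fully down in the tray's pocket with its terminals at the brass contacts, then press again so that the loaded tray stays latched down, and let go. Feel for the end of each press instead of forcing the tray hard against its stop (keep under 18 N), and do not push the other things on the bench about.

Things in the scene. Friction and masses are not known exactly. Their poses are not given: they have to be found in the camera images.
- tray (a joint): how far the dock's tray is pressed down, m: 0 fully up (unlatched), about 0.0134 latched down. Push-push: pressing past a click point and letting go swaps latched and up; a press that stops short changes nothing. The click depth is hidden and differs each time: 17.5 to 24.5 mm to unlatch, 0.9 mm deeper to latch. A firm rubber stop lies 0.7 mm below the deeper click; reaching it always swaps the state
- pad (a point): centre of the press pad, a flat ribbed black rubber inlay 50 x 34 mm (dock's x and y) level with the tray's grey top; moves with the tray. Pressing elsewhere on the tray works too. The spring resists with 2.5 N at the top, 4 N latched, 5.5 N at the bottom, with a light drag on the way; then the stop adds 11 N per mm: 7 N or more means the stop, so press slowly (15 mm/s). Let go, the tray rises within 0.3 s
- pocket (a point): centre of the floor of the tray's pocket; moves with the tray. Pocket 51.5 mm long (x), 20.5 mm wide (y), 10 mm deep, open on top, 2 mm chamfered edges, brass contacts on its +x end wall. The pad's centre is 40 mm away at -y and 10 mm higher. Tray 70 (x) x 84 mm (y), flat on top; its top is 31 mm above the dock's deck when up, 18 mm latched, and never sinks below the deck
- dock: yellow steel case, 110 (x) x 130 (y) x 62 mm high, blue front on its -x side, fixed to the bench; origin at the centre of its underside. Turned by up to 0.4 rad either way
- battery_mid (a point): centre of the loose 9 V battery, lying on its narrow long side on the bench: 48.5 mm long (x, with terminals), 17.5 mm wide (y), 26.5 mm high (z), about 45 g, black with a copper-coloured end. Grip across the 17.5 mm. Seated, this point is 13 mm above point pocket
- battery_terminals (a point): middle of the battery's terminal end (two round steel terminals 4 mm long), 24 mm along +x from battery_mid
- meter: yellow multimeter lying on its back, 150 x 75 x 36 mm, bystander; origin under its centre
- spool: orange solder spool standing up, 54 mm diameter, 44 mm high, bystander; origin under its centre
- driver: small screwdriver lying down, 160 mm long, bystander
Not all that is in view belongs to the job. Several things look just like the dock: the one meant starts farthest to the robot's right.

How it is judged (in metres and radians):
On the way, in this order (a step that is already met when the one before it is completed fails the run):
1. the empty tray is unlatched and fully up (value of joint tray below 0.003 m and distance between battery_mid and pocket above 0.05 m), for 0.2 s.
2. the battery is down in the pocket (horizontal distance between battery_mid and pocket below 0.004 m and z of battery_mid in the frame of pocket below 0.0155 m), for 0.2 s.
At the end, for the whole second after the job is handed in: the tray stays latched by itself (10.5 to 16.5 mm down) and at rest, with the battery upright (within 0.1 rad) on the pocket's floor (within 2 mm in height and 4 mm sideways), terminals at the brass-contact end (all of step 2 and value of joint tray between 0.0105 and 0.0165 m and velocity of joint tray below 0.01 m/s and x of battery_terminals in the frame of pocket above 0.015 m and angle between battery_mid's own z axis and vertical below 0.1 rad and linear speed of battery below 0.02 m/s); the robot touches nothing.
It fails at once if the tray is pressed with more than 18 N (contact force between any of the arm, the fingers, battery and tray above 18 N).
It fails at once if the multimeter, the spool or the screwdriver is pushed more than 30 mm (distance of any of meter, spool, driver from where it was at the start of the episode above 0.03 m).
It also fails if it takes over 64 s, if anything falls off the work surface, if the arm or the gripper's body presses on something with over 40 N, if the wrist force passes 120 N, or if a joint passes its speed limit or range.

## Working session

There is one attempt and no reset: what is moved stays moved. The work goes in short steps, Python scripts to look and compute and a shell command to move; the robot and the scene stay as the last step left them, time stands still between calls to the robot, and variables do not carry over. Pictures are saved under pics/ and viewed, at most 10 in all, crops included, and the job is handed in when it is done.

```bash
mkdir -p pics; cat > h.py <<'E'
import numpy as np, cv2
from workcell import bot
from scipy.spatial.transform import Rotation as Ro
def K(c):
    f=200/np.tan(np.radians(c["fovy"])/2); return f
def ray(c,p,pose=None):
    f=K(c); d=np.array([(p[0]-c["cx"])/f,(p[1]-c["cy"])/f,1.])
    if "R" in c and c.get("R") is not None and "mount" not in c:
        R=np.array(c["R"]);t=np.array(c["t"]); return -R.T@t, R.T@d
    M=np.array(c["mount"]); pos,rot=pose
    Rt=rot; o=Rt@M[:3,3]+pos; return o, Rt@M[:3,:3]@d
def at(c,p,z,pose=None):
    o,d=ray(c,p,pose); return o+d*(z-o[2])/d[2]
def pose():
    o=bot.get_obs(); return np.array(o["ee_pos"]), Ro.from_euler("xyz",o["tcp_rot"],degrees=True).as_matrix()
def save(c,n): cv2.imwrite("pics/"+n+".png",c["img"][:,:,::-1])
E
python3 - <<'E'
from h import *
o=bot.get_obs(); print(o, bot.nose_length)
zs=dict(dock=0,pad=.08,pocket=.07,battery_mid=.013,battery_terminals=.013,meter=0,spool=0,driver=0)
for n in ("top","scene"):
    c=bot.camera(n); save(c,n)
    print(n,c["fovy"],[k for k in c])
    for k,z in zs.items():
        for r in bot.landmark_of(k,c)[:4]: print(k,r["score"],np.round(r["point"]),np.round(at(c,r["point"],z),3))
E
```

```text
{'time': 0.0, 'q': array([ 7.68925194e+01,  5.01123322e+00,  1.00348984e+01,  9.50987420e+01,
       -7.73857049e-04,  9.00001415e+01]), 'qd': array([ 0.13532104,  0.06724565,  0.04735923, -0.02967724,  0.04095368,
        0.08721116]), 'joint_efforts': array([-2.02882962e-03, -5.20390463e+01,  4.64801931e+01,  1.63110526e-02,
       -2.15892840e-05,  3.09223090e-06]), 'ee_pos': array([0.12468419, 0.53546517, 0.23858576]), 'tcp_rot': array([-1.79924923e+02,  7.74041765e-04,  1.66892379e+02]), 'wrist_force': array([ 0.20163321, -0.00788727,  0.12799793]), 'torque': array([-0.02071136,  0.01958243,  0.03178974]), 'grasp_force': 0.0, 'opening': 0.08565127526178633} 0.008
top 49.96184194422536 ['img', 'fovy', 'cx', 'cy', 'R', 't', 'shot']
dock 0.94 [234. 284.] [0.295 0.279 0.   ]
dock 0.8 [220. 206.] [0.521 0.344 0.   ]
dock 0.71 [324. 254.] [0.395 0.023 0.   ]
pad 0.98 [234. 280.] [0.304 0.264 0.08 ]
pad 0.71 [331. 254.] [0.39  0.002 0.08 ]
pad 0.7 [221. 204.] [0.512 0.321 0.08 ]
pocket 0.94 [204. 201.] [0.522 0.372 0.07 ]
pocket 0.78 [224. 288.] [0.283 0.29  0.07 ]
pocket 0.59 [316. 25
[... 346 characters left out ...]
361. 148.] [0.51  0.358 0.   ]
dock 0.87 [288. 135.] [0.304 0.28  0.   ]
dock 0.82 [248. 263.] [ 0.518 -0.136  0.   ]
pad 0.86 [247. 174.] [0.387 0.017 0.08 ]
pad 0.71 [363. 130.] [0.518 0.338 0.08 ]
pad 0.65 [240. 251.] [ 0.53  -0.162  0.08 ]
pad 0.55 [283. 113.] [0.298 0.269 0.08 ]
pocket 0.92 [254. 238.] [ 0.526 -0.114  0.07 ]
pocket 0.82 [258. 165.] [0.379 0.066 0.07 ]
pocket 0.64 [290. 107.] [0.284 0.315 0.07 ]
pocket 0.57 [368. 126.] [0.512 0.376 0.07 ]
battery_mid 0.58 [320. 174.] [0.486 0.184 0.013]
battery_terminals 0.68 [327. 180.] [0.514 0.176 0.013]
meter 0.58 [388. 272.] [0.779 0.028 0.   ]
spool 0.81 [420. 201.] [0.738 0.267 0.   ]
driver 0.81 [304. 353.] [ 0.741 -0.226  0.   ]
```

View pics/top.png

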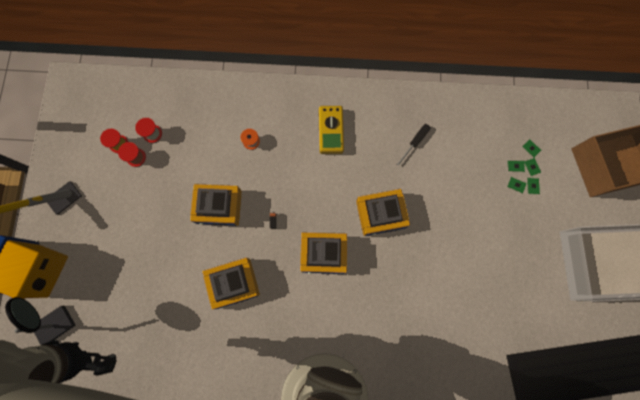

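View pics/scene.png

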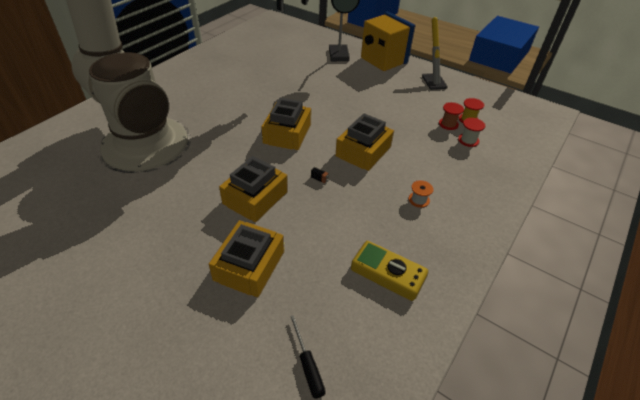

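The top view shows four docks. The one meant is the rightmost at pixel (383,212), turned slightly counterclockwise. The battery is at (273,220) with its copper end upward (+x). The meter, spool and driver are at (330,130), (250,138) and (415,143), all clear of the path.

```bash
python3 -m inch '[[4,-4,6,-10],[8,-9,6,-20],[12,-13,6,-30],[16,-18,6,-40],[20,-22,6,-50],[25,-27,6,-60],[29,-31,6,-70],[32,-36,6,-80]]'
python3 -m inch '[[0,0,0,-10],[0,0,0,-20],[0,0,0,-31],[0,0,0,-41],[0,0,0,-52],[0,0,0,-62],[0,0,0,-73],[0,0,0,-83]]'
python3 -m inch '[[0,0,0,-4],[0,0,0,-4],[0,0,0,-4],[0,0,0,-4],[0,0,0,-4],[0,0,0,-4],[0,0,0,-4],[0,0,0,-4]]'
python3 - <<'E'
from h import *
p=pose(); c=bot.camera("wrist"); save(c,"w1"); print(p[0],bot.get_obs()["tcp_rot"],c["mount"],c["fovy"])
for k,z in dict(battery_mid=.0133,battery_terminals=.0133).items():
    for r in bot.landmark_of(k,c)[:4]: print(k,r["score"],np.round(r["point"]),np.round(at(c,r["point"],z,p),4))
E
```

```text
time: 1.9
ee_pos: [0.4441, 0.1771, 0.299]
tcp_rot: [180.0, -0.0, 86.6]
wrist_force: [0.8, 1.2, -0.3]
opening: 0.0856
grasp_force: 0.0
time: 2.9
ee_pos: [0.4571, 0.1088, 0.2991]
tcp_rot: [-176.6, 0.2, 11.5]
wrist_force: [0.6, -0.0, -0.7]
opening: 0.0851
grasp_force: 0.0
time: 3.9
ee_pos: [0.4596, 0.0915, 0.2993]
tcp_rot: [-175.9, 0.2, 8.9]
wrist_force: [0.1, 0.6, -0.4]
opening: 0.0856
grasp_force: 0.0
[0.45961146 0.09150937 0.29930972] [-175.92211355    0.17964469    8.90634284] [[-5.89337111e-05 -9.65689979e-01 -2.59697633e-01  6.43719841e-02]
 [ 9.99999997e-01 -4.29594557e-05 -6.71865772e-05 -1.01392198e-03]
 [ 5.37249353e-05 -2.59697636e-01  9.65689979e-01 -1.34919014e-01]
 [ 0.00000000e+00  0.00000000e+00  0.00000000e+00  1.00000000e+00]] 65.2489789968339
battery_mid 0.77 [282. 132.] [0.4842 0.1789 0.0133]
battery_terminals 0.92 [284. 112.] [0.51   0.1795 0.0133]
```

View pics/w1.png

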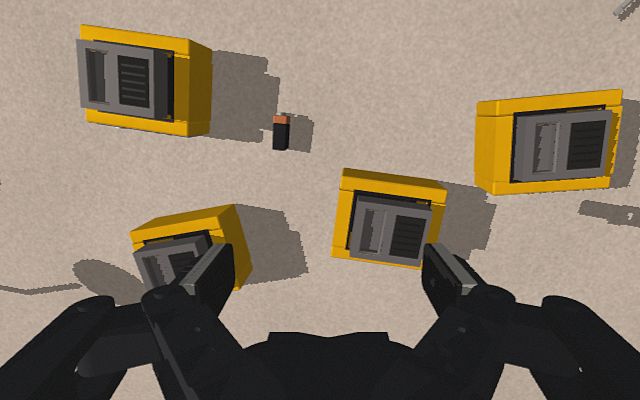

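The wrist picture shows the battery at (282,132), copper end up (+x). The wrist turn ran into joint 6's limit because yaw = q1 − q6 + 180, so I'll work near yaw 180 instead. The target dock is at (550,140).

```bash
python3 -m inch '[[2,-4,1,10],[3,-8,2,20],[4,-12,3,30],[6,-16,3,40],[8,-18,3,50],[10,-20,3,60],[11,-22,3,70],[12,-23,3,80]]' 0 30
python3 -m inch '[[0,0,0,10],[0,0,0,20],[0,0,0,30],[0,0,0,40],[0,0,0,50],[0,0,0,60],[0,0,0,70],[0,0,0,80]]'
```

```text
time: 5.05
ee_pos: [0.5801, -0.1396, 0.3288]
tcp_rot: [-175.9, 0.2, 89.2]
wrist_force: [0.7, 0.3, 0.4]
opening: -0.0001
grasp_force: 0.0
time: 6.05
ee_pos: [0.5797, -0.1385, 0.3292]
tcp_rot: [-175.9, 0.2, 169.2]
wrist_force: [-0.3, -0.5, 0.3]
opening: -0.0001
grasp_force: 0.0
```

```bash
python3 - <<'E'
from h import *
p=pose(); c=bot.camera("wrist"); save(c,"w2"); print(p[0],bot.get_obs()["tcp_rot"],bot.get_obs()["q"])
for k,z in dict(pad=.08,pocket=.07,dock=0).items():
    for r in bot.landmark_of(k,c)[:4]: print(k,r["score"],np.round(r["point"]),np.round(at(c,r["point"],z,p),4))
E
```

```text
[ 0.57966194 -0.13853642  0.32918443] [-175.91893297    0.1851378   169.7125142 ] [-11.54902838  14.76685057  31.4879204  106.44597567  -4.07600013
  -1.26473547]
pad 0.58 [320. 133.] [ 0.5332 -0.1567  0.08  ]
pocket 0.84 [349. 116.] [ 0.5199 -0.1197  0.07  ]
```

View pics/w2.png

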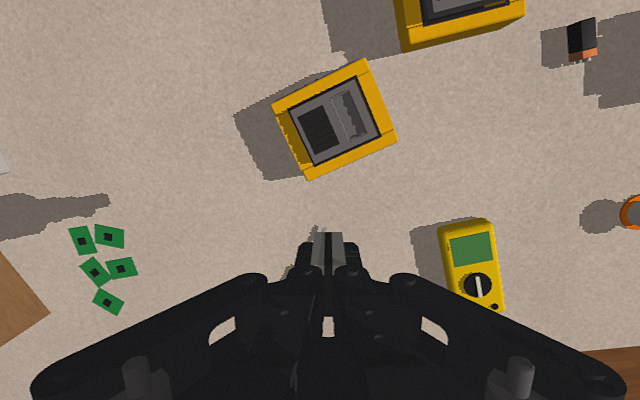

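The wrist picture shows the target dock at (335,120), pad at (318,132) and pocket at (350,115), which agrees with the networks. Dock yaw is about 20°. Next I go above the pad.

```bash
python3 -m inch '[[-1,0,-3,5],[-2,-1,-6,10],[-3,-1,-9,15],[-4,-1.8,-12,20],[-4.6,-1.8,-15,25],[-4.6,-1.8,-18,30],[-4.6,-1.8,-21,30],[-4.6,-1.8,-22.4,30]]'
python3 - <<'E'
from h import *
p=pose(); c=bot.camera("wrist"); save(c,"w3"); print(p[0],bot.get_obs()["tcp_rot"])
for k,z in dict(pad=.08,pocket=.07,dock=0).items():
    for r in bot.landmark_of(k,c)[:2]: print(k,r["score"],np.round(r["point"]),np.round(at(c,r["point"],z,p),4))
E
```

```text
time: 7.25
ee_pos: [0.5329, -0.1564, 0.1036]
tcp_rot: [-176.0, 0.1, -161.3]
wrist_force: [-0.1, -0.2, 0.2]
opening: -0.0001
grasp_force: 0.0
[ 0.53288709 -0.15640504  0.10358481] [-1.76033477e+02  2.14730076e-02 -1.61234933e+02]
pad 0.97 [328. 232.] [ 0.5296 -0.1582  0.08  ]
dock 0.67 [363. 200.] [ 0.5259 -0.136   0.    ]
```

View pics/w3.png

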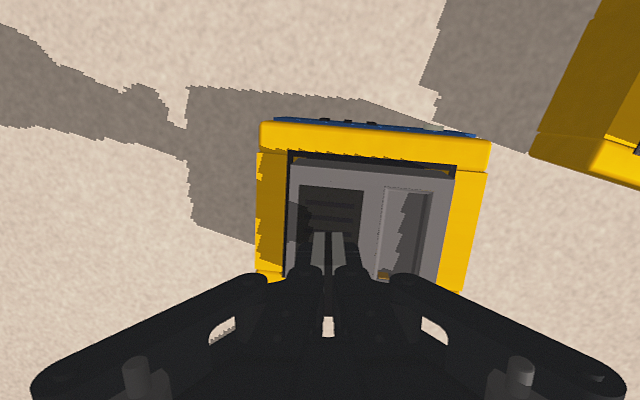

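The fingertips are over the pad (330,240), and the pocket is to its right at (405,235). Next I press down slowly.

```bash
python3 -m inch '[[0,0,-0.8,0],[0,0,-1.2,0],[0,0,-1.35,0],[0,0,-1.5,0],[0,0,-1.65,0],[0,0,-1.8,0],[0,0,-1.95,0],[0,0,-2.1,0]]'
python3 -m inch '[[0,0,-0.01,0],[0,0,-0.02,0],[0,0,-0.03,0],[0,0,-0.04,0],[0,0,-0.05,0],[0,0,-0.06,0],[0,0,-0.06,0],[0,0,-0.06,0]]'
```

```text
time: 8.45
ee_pos: [0.5337, -0.1566, 0.0846]
tcp_rot: [-175.9, 0.2, -161.1]
wrist_force: [-1.4, 0.0, 4.5]
opening: 0.0
grasp_force: 2.2
time: 9.45
ee_pos: [0.5337, -0.1565, 0.0837]
tcp_rot: [-175.9, 0.2, -161.1]
wrist_force: [0.7, 0.7, 4.3]
opening: 0.0
grasp_force: 2.1
```

```bash
python3 -m inch '[[0,0,-0.03,0],[0,0,-0.06,0],[0,0,-0.09,0],[0,0,-0.12,0],[0,0,-0.15,0],[0,0,-0.15,0],[0,0,-0.15,0],[0,0,-0.15,0]]'|sed -n 2,4p
```

```text
ee_pos: [0.5337, -0.1565, 0.0822]
tcp_rot: [-175.9, 0.2, -161.1]
wrist_force: [-0.2, 0.7, 4.2]
```

```bash
python3 -m inch '[[0,0,-0.02,0],[0,0,-0.04,0],[0,0,-0.06,0],[0,0,-0.08,0],[0,0,-0.08,0],[0,0,-0.08,0],[0,0,-0.08,0],[0,0,-0.08,0]]'|sed -n 2,4p
```

```text
ee_pos: [0.5337, -0.1565, 0.0814]
tcp_rot: [-175.9, 0.2, -161.1]
wrist_force: [1.4, 0.2, 3.7]
```

```bash
python3 -m inch '[[0,0,-0.02,0],[0,0,-0.04,0],[0,0,-0.06,0],[0,0,-0.08,0],[0,0,-0.08,0],[0,0,-0.08,0],[0,0,-0.08,0],[0,0,-0.08,0]]'|sed -n 2,4p
```

```text
ee_pos: [0.5336, -0.1565, 0.0806]
tcp_rot: [-175.9, 0.2, -161.1]
wrist_force: [2.0, 0.4, 4.6]
```

```bash
python3 -m inch '[[0,0,-0.02,0],[0,0,-0.04,0],[0,0,-0.06,0],[0,0,-0.08,0],[0,0,-0.08,0],[0,0,-0.08,0],[0,0,-0.08,0],[0,0,-0.08,0]]'|sed -n 2,4p
```

```text
ee_pos: [0.5336, -0.1565, 0.0798]
tcp_rot: [-175.9, 0.2, -161.1]
wrist_force: [1.5, 0.9, 4.7]
```

```bash
python3 -m inch '[[0,0,-0.02,0],[0,0,-0.04,0],[0,0,-0.06,0],[0,0,-0.08,0],[0,0,-0.08,0],[0,0,-0.08,0],[0,0,-0.08,0],[0,0,-0.08,0]]'|sed -n 2,4p
```

```text
ee_pos: [0.5336, -0.1565, 0.079]
tcp_rot: [-175.9, 0.2, -161.1]
wrist_force: [1.3, 0.2, 4.5]
```

```bash
python3 -m inch '[[0,0,-0.02,0],[0,0,-0.04,0],[0,0,-0.06,0],[0,0,-0.08,0],[0,0,-0.08,0],[0,0,-0.08,0],[0,0,-0.08,0],[0,0,-0.08,0]]'|sed -n 2,4p
```

```text
ee_pos: [0.5336, -0.1566, 0.0782]
tcp_rot: [-175.9, 0.2, -161.1]
wrist_force: [0.5, 0.2, 5.2]
```

```bash
python3 -m inch '[[0,0,-0.02,0],[0,0,-0.04,0],[0,0,-0.06,0],[0,0,-0.08,0],[0,0,-0.08,0],[0,0,-0.08,0],[0,0,-0.08,0],[0,0,-0.08,0]]'|sed -n 2,4p
```

```text
ee_pos: [0.5336, -0.1565, 0.0774]
tcp_rot: [-175.9, 0.2, -161.1]
wrist_force: [0.8, 0.9, 5.5]
```

```bash
python3 -m inch '[[0,0,-0.02,0],[0,0,-0.04,0],[0,0,-0.06,0],[0,0,-0.08,0],[0,0,-0.08,0],[0,0,-0.08,0],[0,0,-0.08,0],[0,0,-0.08,0]]'|sed -n 2,4p
```

```text
ee_pos: [0.5336, -0.1565, 0.0768]
tcp_rot: [-175.9, 0.2, -161.1]
wrist_force: [1.2, 0.0, 5.2]
```

```bash
python3 -m inch '[[0,0,-0.02,0],[0,0,-0.04,0],[0,0,-0.06,0],[0,0,-0.08,0],[0,0,-0.08,0],[0,0,-0.08,0],[0,0,-0.08,0],[0,0,-0.08,0]]'|sed -n 2,4p
```

```text
ee_pos: [0.5336, -0.1565, 0.0763]
tcp_rot: [-175.9, 0.2, -161.1]
wrist_force: [-0.2, 0.8, 8.9]
```

Stop felt at 8.9 N. I release and look at the risen tray.

```bash
python3 -m inch '[[0,0,1,0],[0,0,3,0],[0,0,6,0],[2,1,10,0],[4,1,13,0],[5,1,16,0],[5,1,16,0],[5,1,16,0]]' 8 30|sed -n 1,4p
python3 - <<'E'
from h import *
p=pose(); c=bot.camera("wrist"); save(c,"w4"); print(p[0],bot.get_obs()["tcp_rot"])
for k,z in dict(pad=.093,pocket=.083,dock=0).items():
    for r in bot.landmark_of(k,c)[:2]: print(k,r["score"],np.round(r["point"]),np.round(at(c,r["point"],z,p),4))
E
```

```text
time: 19.45
ee_pos: [0.5831, -0.1464, 0.2346]
tcp_rot: [-176.0, 0.1, -161.1]
wrist_force: [-0.2, 0.0, -0.5]
[ 0.58306654 -0.14640816  0.23462879] [-1.75997746e+02  5.62525195e-02 -1.61102553e+02]
pad 0.85 [607.  31.] [0.3977 0.0059 0.093 ]
pocket 0.88 [392. 130.] [ 0.5188 -0.1185  0.083 ]
pocket 0.22 [244. 259.] [ 0.689  -0.2115  0.083 ]
dock 0.88 [366. 126.] [ 0.5253 -0.1357  0.    ]
dock 0.85 [554.  60.] [0.3981 0.0248 0.    ]
```

View pics/w4.png

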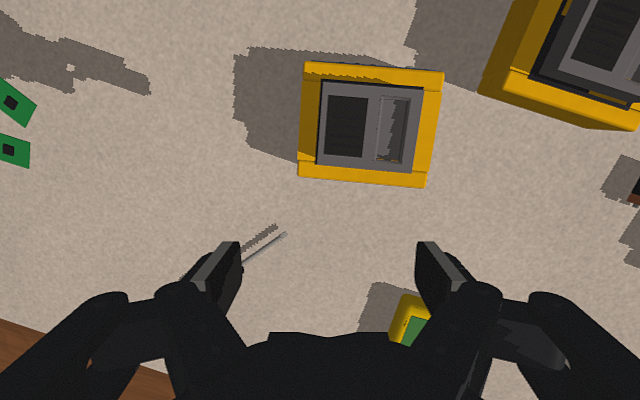

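The tray at (368,125) seems raised, and the pocket is at (393,130). I check the size and corners with a zoomed crop.

```bash
python3 - <<'E'
import cv2
i=cv2.imread("pics/w4.png")[50:200,285:455]; i=cv2.resize(i,None,fx=4,fy=4,interpolation=cv2.INTER_CUBIC); cv2.imwrite("pics/w4c.png",cv2.convertScaleAbs(i,alpha=1.4,beta=20))
E
```

```text
(no output)
```

View pics/w4c.png

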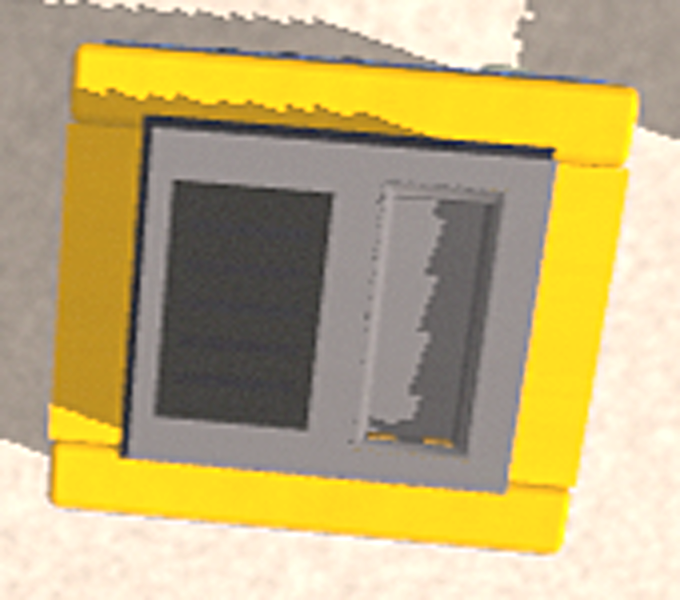

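The crop shows the tray corners (152,125), (553,160), (507,492), (126,457), with the pocket on the right and the brass contacts at its bottom end.

```bash
python3 - <<'E'
from h import *
p=(np.array([0.58306654,-0.14640816,0.23462879]),Ro.from_euler("xyz",[-175.9977,0.0563,-161.1026],degrees=True).as_matrix())
c=bot.camera("wrist")
for z in (.08,.093):
  for n,cr in dict(tray=[(152,125),(553,160),(507,492),(126,457)],pad=[(175,182),(333,192),(307,430),(155,415)],rim=[(388,183),(502,193),(467,455),(362,440)],
     ).items():
    w=np.array([at(c,(285+u/4-.4,50+v/4-.4),z,p) for u,v in cr])[:,:2]
    e=np.roll(w,-1,0)-w
    print(z,n,w.mean(0).round(4),np.linalg.norm(e,axis=1).round(4),np.degrees(np.arctan2(e[:,1],e[:,0])).round(1))
for k in("pocket","pad"):
  pass
E
```

```text
0.08 tray [ 0.5246 -0.1386] [0.0871 0.0729 0.0887 0.0735] [ 103.8   15.1  -75.7 -166.1]
0.08 pad [ 0.5299 -0.1583] [0.0348 0.0526 0.0353 0.0517] [ 105.3   14.3  -76.2 -166.2]
0.08 rim [ 0.519  -0.1177] [0.0248 0.0576 0.0243 0.0565] [ 103.9   14.9  -78.7 -164.6]
0.093 tray [ 0.5243 -0.1395] [0.0832 0.0696 0.0847 0.0702] [ 103.8   15.1  -75.7 -166.1]
0.093 pad [ 0.5293 -0.1583] [0.0333 0.0502 0.0337 0.0493] [ 105.3   14.3  -76.2 -166.2]
0.093 rim [ 0.5189 -0.1195] [0.0237 0.055  0.0232 0.054 ] [ 103.9   14.9  -78.7 -164.6]
```

The tray is up (84×70 mm fits z=0.093). Pocket is at (0.519, −0.1196) with yaw about 14.5°. Now the battery.

```bash
python3 -m inch '[[-1,5,-1,-3],[-2,11,-2,-6],[-3,16,-3,-9],[-4,22,-3,-12],[-5,27,-3,-15],[-5,32,-3,-19],[-5,32,-3,-19],[-5,32,-3,-19]]' 5 30|sed -n 1,3p
python3 - <<'E'
from h import *
p=pose(); c=bot.camera("wrist"); print(p[0],bot.get_obs()["tcp_rot"])
for k,z in dict(battery_mid=.0133,battery_terminals=.0133).items():
    for r in bot.landmark_of(k,c)[:2]: print(k,r["score"],np.round(r["point"]),np.round(at(c,r["point"],z,p),4))
q=bot.landmark_of("battery_mid",c)[0]["point"]; u,v=int(q[0])-80,max(int(q[1])-60,0)
i=c["img"][v:v+120,max(u,0):u+160,::-1]; print(max(u,0),v)
cv2.imwrite("pics/w5c.png",cv2.convertScaleAbs(cv2.resize(i,None,fx=4,fy=4,interpolation=cv2.INTER_CUBIC),alpha=1.4,beta=20))
E
```

```text
time: 20.7
ee_pos: [0.5334, 0.1733, 0.2056]
tcp_rot: [-175.9, 0.1, 180.0]
[0.53337822 0.17327119 0.20555054] [-1.75902961e+02  1.60650202e-01  1.79900742e+02]
battery_mid 0.72 [347. 133.] [0.4872 0.1804 0.0133]
battery_terminals 0.95 [350. 154.] [0.5084 0.1834 0.0133]
battery_terminals 0.52 [349. 132.] [0.4868 0.1816 0.0133]
267 72
```

View pics/w5c.png

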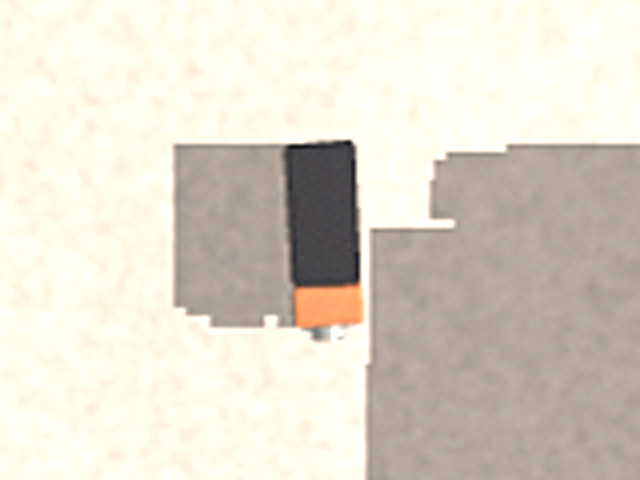

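The battery's top face spans (287,146) to (362,322) in the crop, with the copper end and terminals at the bottom (+x), slightly turned.

```bash
python3 - <<'E'
from h import *
p=pose(); c=bot.camera("wrist")
w=np.array([at(c,(267+u/4-.4,72+v/4-.4),.0265,p) for u,v in [(287,146),(353,141),(362,322),(296,326)]])[:,:2]
e=np.roll(w,-1,0)-w
print(w.mean(0).round(4),np.linalg.norm(e,axis=1).round(4),np.degrees(np.arctan2(e[:,1],e[:,0])).round(1),p[0])
E
```

```text
[0.4845 0.1801] [0.0159 0.0436 0.0165 0.0435] [  93.9    4.   -86.2 -176.7] [0.53373507 0.17240191 0.20595124]
```

```bash
python3 -m inch '[[-1.5,0.2,-3,1],[-3,0.5,-6,2],[-4,0.7,-9,3],[-4.7,0.75,-12,3.7],[-4.7,0.75,-14.5,3.7],[-4.7,0.75,-16.5,3.7],[-4.7,0.75,-18,3.7],[-4.7,0.75,-18.4,3.7]]' 4 25|sed -n 1,4p
python3 -m inch '[[0,0,0,0],[0,0,0,0],[0,0,0,0],[0,0,0,0],[0,0,0,0],[0,0,0,0],[0,0,0.5,0],[0,0,1,0]]' 0.8 25
python3 - <<'E'
from h import *
c=bot.camera("wrist"); save(c,"w6"); print(pose()[0])
E
```

```text
time: 21.95
ee_pos: [0.4863, 0.1805, 0.0211]
tcp_rot: [-175.9, 0.1, -176.4]
wrist_force: [-0.1, 0.1, 1.8]
time: 22.95
ee_pos: [0.4863, 0.1809, 0.0318]
tcp_rot: [-175.9, 0.1, -176.4]
wrist_force: [-0.5, -1.0, -0.2]
opening: 0.0166
grasp_force: 26.7
[0.48670924 0.1810555  0.03259665]
```

View pics/w6.png

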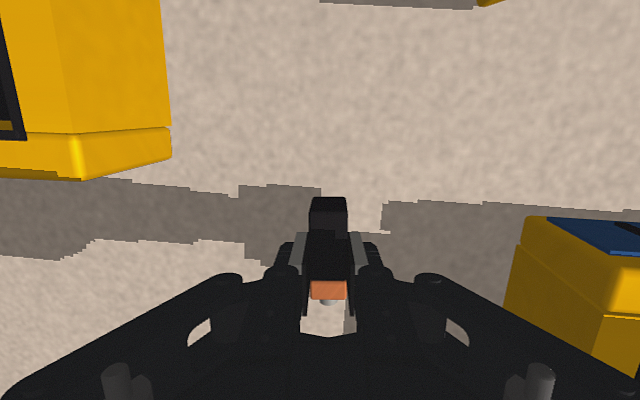

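The battery is held, centred between the fingers at (328,245), copper end toward +x. I work out its offset in the hand.

```bash
python3 - <<'E'
from h import *
p=pose(); c=bot.camera("wrist"); M=np.array(c["mount"]); f=K(c)
g=cv2.cvtColor(c["img"],cv2.COLOR_RGB2GRAY)
print(g[185:300:2,328])
for v,zt in ((197,.0225),(237,-.005),(280,-.005),(300,-.005)):
    d=M[:3,:3]@np.array([(328-c["cx"])/f,(v-c["cy"])/f,1]); o=M[:3,3]; print(v,(o+d*(zt-o[2])/d[2]).round(4))
E
```

```text
[178 174 171 173 174 183   4  22  27  18  23  23  29  27  30  37  36  35
  35  34  34  36  22  26  24  28  25  21  25  24  24  23  23  27  23  25
  25  23  24  22  25  23  25  26  24  24  23  21  92 117 129 127 128 127
 127 127 129 124]
197 [0.0241 0.0009 0.0225]
237 [ 0.013   0.0009 -0.005 ]
280 [-0.0084  0.0009 -0.005 ]
300 [-0.0189  0.0009 -0.005 ]
```

```bash
python3 -m inch '[[0,0,5,0],[0,0,10,0],[0.5,-4,13,2],[1,-9,13,4],[1.5,-14,13,6],[2,-19,13,8],[2.6,-24,13,10],[3.2,-29.9,12,10.9]]' |sed -n 1,6p
python3 -m inch '[[0,0,-1,0],[0,0,-1.5,0],[0,0,-1.5,0],[0,0,-1.5,0],[0,0,-1.5,0],[0,0,-1.5,0],[0,0,-1.5,0],[0,0,-1.5,0]]' 
python3 - <<'E'
from h import *
p=pose(); c=bot.camera("wrist"); save(c,"w7"); print(p[0],bot.get_obs()["tcp_rot"])
i=c["img"][100:300,220:440,::-1]
cv2.imwrite("pics/w7c.png",cv2.convertScaleAbs(cv2.resize(i,None,fx=3,fy=3,interpolation=cv2.INTER_CUBIC),alpha=1.4,beta=20))
E
```

```text
time: 24.05
ee_pos: [0.519, -0.1195, 0.1524]
tcp_rot: [-175.9, 0.3, -165.4]
wrist_force: [1.3, 0.7, -0.2]
opening: 0.0169
grasp_force: 26.7
time: 25.05
ee_pos: [0.5186, -0.118, 0.1368]
tcp_rot: [-175.9, 0.2, -165.5]
wrist_force: [0.0, 0.1, -1.0]
opening: 0.0168
grasp_force: 26.7
[ 0.51859992 -0.11802772  0.13683582] [-175.92219846    0.17954544 -165.49951722]
```

View pics/w7c.png

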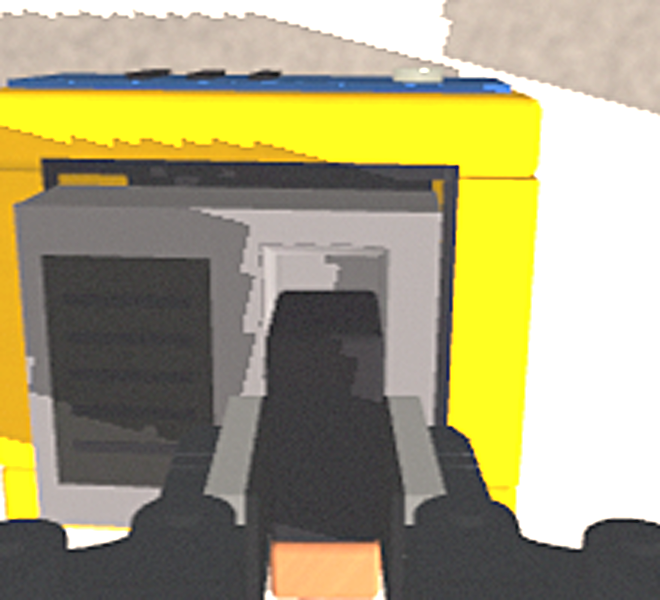

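The battery's rear bottom edge is at (280–378, 292), with the pocket's rear rim behind it at (262–388, 248). The tray is up and the two are nearly aligned. Computing the residual.

```bash
python3 - <<'E'
from h import *
p=(np.array([0.51859992,-0.11802772,0.13683582]),Ro.from_euler("xyz",[-175.922,0.1795,-165.4995],degrees=True).as_matrix()); c=bot.camera("wrist")
a=np.radians(14.5); D=np.array([[np.cos(a),np.sin(a)],[-np.sin(a),np.cos(a)]])
def q(u,v,z): return D@(at(c,(220+u/3-.3,100+v/3-.3),z,p)[:2]-[.519,-.1196])
print("rim",q(262,247,.093)*1e3,q(388,250,.093)*1e3)
print("tray edge",q(18,205,.093)*1e3,q(440,209,.093)*1e3)
print("pad",q(42,257,.093)*1e3,q(210,258,.093)*1e3)
print("bat",q(280,292,.1155)*1e3,q(378,292,.1155)*1e3)
print("tcp",D@(p[0][:2]-[.519,-.1196])*1e3)
E
```

```text
rim [-26.88649784 -12.69780895] [-26.67462938  11.96293931]
tray edge [-34.61995477 -61.09169923] [-34.86592868  21.74903012]
pad [-24.1456577  -57.08772945] [-24.50063805 -23.08536931]
bat [-23.99672572  -6.54339403] [-24.32277135  10.41691675]
tcp [0.00633096 1.6223712 ]
```

```bash
python3 -m inch '[[0.08,-0.18,0,0],[0.08,-0.18,-0.5,0],[0.08,-0.18,-1,0],[0.08,-0.18,-1.5,0],[0.08,-0.18,-2,0],[0.08,-0.18,-2.4,0],[0.08,-0.18,-2.8,0],[0.08,-0.18,-3.1,0]]'
python3 - <<'E'
from h import *
p=pose(); c=bot.camera("wrist"); print(p[0],bot.get_obs()["wrist_force"])
i=c["img"][100:300,220:440,::-1]
cv2.imwrite("pics/w8c.png",cv2.convertScaleAbs(cv2.resize(i,None,fx=3,fy=3,interpolation=cv2.INTER_CUBIC),alpha=1.4,beta=20))
E
```

```text
time: 26.15
ee_pos: [0.5194, -0.1198, 0.1056]
tcp_rot: [-175.9, 0.2, -165.5]
wrist_force: [-0.7, 0.1, 0.2]
opening: 0.0167
grasp_force: 26.8
[ 0.51939498 -0.11982425  0.10558983] [ 0.36755246 -0.3433419   1.06992344]
```

View pics/w8c.png

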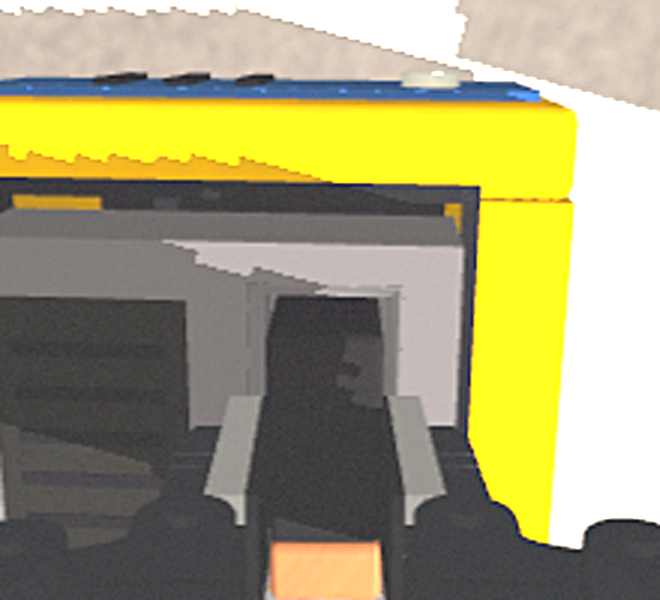

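The battery is inside the pocket with room on both sides, centred at (328,300). I lower 1 mm more, then release.

```bash
python3 -m inch '[[0,0,-0.03,0],[0,0,-0.06,0],[0,0,-0.09,0],[0,0,-0.1,0],[0,0,-0.1,0],[0,0,-0.1,0],[0,0,-0.1,0],[0,0,-0.1,0]]'
python3 -m inch '[[0,0,0,0],[0,0,0,0],[0,0,0,0],[0,0,0,0],[0,0,1,0],[0,0,3,0],[0,0,6,0],[0,0,8,0]]' 3.2 25
python3 - <<'E'
from h import *
p=pose(); c=bot.camera("wrist"); print(p[0],bot.get_obs()["tcp_rot"])
for k,z in dict(battery_mid=.096,battery_terminals=.096,pad=.093).items():
    for r in bot.landmark_of(k,c)[:1]: print(k,r["score"],np.round(r["point"]),np.round(at(c,r["point"],z,p),4))
i=c["img"][60:300,200:460,::-1]
cv2.imwrite("pics/w9c.png",cv2.convertScaleAbs(cv2.resize(i,None,fx=2.4,fy=2.4,interpolation=cv2.INTER_CUBIC),alpha=1.4,beta=20))
E
```

```text
time: 27.2
ee_pos: [0.5195, -0.1198, 0.1048]
tcp_rot: [-175.9, 0.2, -165.5]
wrist_force: [-0.0, -0.4, 2.1]
opening: 0.0169
grasp_force: 27.0
time: 28.2
ee_pos: [0.5197, -0.1199, 0.187]
tcp_rot: [-175.9, 0.3, -165.5]
wrist_force: [0.6, -0.6, -0.8]
opening: 0.0322
grasp_force: 0.0
[ 0.51973656 -0.11990229  0.18703643] [-175.80063296    0.42496253 -165.49679214]
battery_mid 0.91 [334. 203.] [ 0.5199 -0.1204  0.096 ]
battery_terminals 0.95 [335. 234.] [ 0.5436 -0.1137  0.096 ]
pad 0.84 [572.  81.] [0.3974 0.0086 0.093 ]
```

View pics/w9c.png

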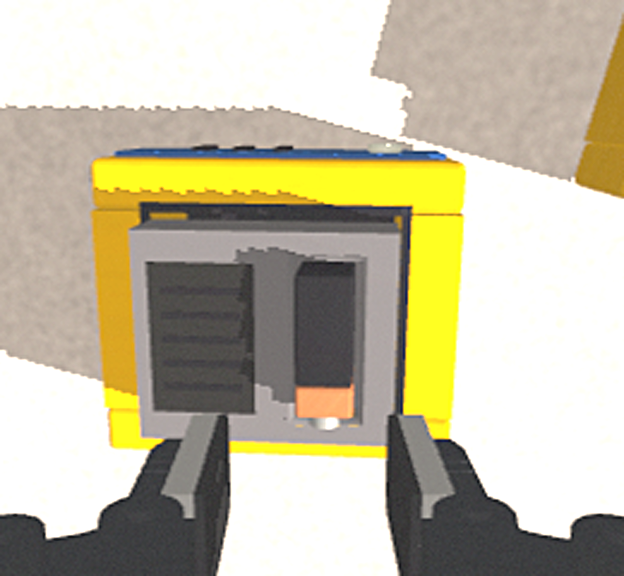

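The battery is seated at (325,340) with its terminals at the contact end, and the measured centre agrees with the pocket within about 1 mm. Now the second press.

```bash
python3 -m inch '[[0.5,-2,0,0],[1,-4.1,0,0],[1,-4.1,0,0],[1,-4.1,-2,0],[1,-4.1,-4,0],[1,-4.1,-6,0],[1,-4.1,-7.5,0],[1,-4.1,-7.9,0]]' 0 30
python3 -m inch '[[0,0,-0.15,0],[0,0,-0.3,0],[0,0,-0.5,0],[0,0,-0.7,0],[0,0,-0.9,0],[0,0,-1.1,0],[0,0,-1.3,0],[0,0,-1.5,0]]'
python3 -m inch '[[0,0,-0.15,0],[0,0,-0.3,0],[0,0,-0.45,0],[0,0,-0.6,0],[0,0,-0.75,0],[0,0,-0.9,0],[0,0,-1.0,0],[0,0,-1.0,0]]'
```

```text
time: 29.4
ee_pos: [0.5289, -0.1608, 0.1047]
tcp_rot: [-176.0, 0.1, -165.5]
wrist_force: [-0.2, -0.8, 0.9]
opening: -0.0001
grasp_force: 0.0
time: 30.4
ee_pos: [0.5296, -0.1609, 0.0909]
tcp_rot: [-175.9, 0.2, -165.5]
wrist_force: [1.6, 0.7, 4.5]
opening: 0.0002
grasp_force: 2.0
time: 31.4
ee_pos: [0.5294, -0.1608, 0.0807]
tcp_rot: [-175.9, 0.2, -165.5]
wrist_force: [3.7, -0.4, 4.6]
opening: -0.0004
grasp_force: 1.9
```

```bash
python3 -m inch '[[0,0,-0.05,0],[0,0,-0.1,0],[0,0,-0.15,0],[0,0,-0.2,0],[0,0,-0.25,0],[0,0,-0.3,0],[0,0,-0.3,0],[0,0,-0.3,0]]'|sed -n 2,4p
```

```text
ee_pos: [0.5294, -0.1608, 0.0778]
tcp_rot: [-175.9, 0.2, -165.5]
wrist_force: [3.0, -0.5, 4.7]
```

```bash
python3 -m inch '[[0,0,-0.01,0],[0,0,-0.02,0],[0,0,-0.03,0],[0,0,-0.04,0],[0,0,-0.05,0],[0,0,-0.05,0],[0,0,-0.05,0],[0,0,-0.05,0]]'|sed -n 2,4p
```

```text
ee_pos: [0.5294, -0.1608, 0.0773]
tcp_rot: [-175.9, 0.2, -165.5]
wrist_force: [2.0, -0.6, 4.8]
```

```bash
python3 -m inch '[[0,0,-0.01,0],[0,0,-0.03,0],[0,0,-0.05,0],[0,0,-0.07,0],[0,0,-0.08,0],[0,0,-0.08,0],[0,0,-0.08,0],[0,0,-0.08,0]]'|sed -n 2,4p
```

```text
ee_pos: [0.5294, -0.1609, 0.0767]
tcp_rot: [-175.9, 0.2, -165.5]
wrist_force: [1.2, -0.6, 6.6]
```

```bash
python3 -m inch '[[0,0,-0.01,0],[0,0,-0.02,0],[0,0,-0.03,0],[0,0,-0.04,0],[0,0,-0.04,0],[0,0,-0.04,0],[0,0,-0.04,0],[0,0,-0.04,0]]'|sed -n 2,4p
```

```text
ee_pos: [0.5294, -0.1608, 0.0764]
tcp_rot: [-175.9, 0.2, -165.5]
wrist_force: [0.8, -0.6, 5.9]
```

```bash
python3 -m inch '[[0,0,-0.01,0],[0,0,-0.02,0],[0,0,-0.03,0],[0,0,-0.03,0],[0,0,-0.03,0],[0,0,-0.03,0],[0,0,-0.03,0],[0,0,-0.03,0]]'|sed -n 2,4p
```

```text
ee_pos: [0.5295, -0.1609, 0.0763]
tcp_rot: [-175.9, 0.2, -165.5]
wrist_force: [1.5, -0.4, 7.2]
```

```bash
python3 -m inch '[[0,0,-0.01,0],[0,0,-0.02,0],[0,0,-0.03,0],[0,0,-0.03,0],[0,0,-0.03,0],[0,0,-0.03,0],[0,0,-0.03,0],[0,0,-0.03,0]]'|sed -n 2,4p
```

```text
ee_pos: [0.5295, -0.1608, 0.0761]
tcp_rot: [-175.9, 0.2, -165.5]
wrist_force: [0.6, -0.3, 8.7]
```

Stop felt (8.7 N). I let go and look.

```bash
python3 -m inch '[[0,0,0.3,0],[0,0,0.8,0],[0,0,2,0],[0,0,5,0],[1,2,9,0],[3,3,12,0],[4,3,14,0],[4,3,14,0]]'|sed -n 1,4p
python3 - <<'E'
from h import *
p=pose(); c=bot.camera("wrist"); print(p[0],bot.get_obs()["tcp_rot"])
for k,z in dict(battery_mid=.083,battery_terminals=.083).items():
    for r in bot.landmark_of(k,c)[:1]: print(k,r["score"],np.round(r["point"]),np.round(at(c,r["point"],z,p),4))
g=c["img"][60:220,220:430,::-1]; save(c,"w10")
cv2.imwrite("pics/w10c.png",cv2.convertScaleAbs(cv2.resize(g,None,fx=3.5,fy=3.5,interpolation=cv2.INTER_CUBIC),alpha=1.4,beta=20))
E
```

```text
time: 38.4
ee_pos: [0.5699, -0.1307, 0.2165]
tcp_rot: [-175.9, 0.2, -165.5]
wrist_force: [-0.1, 0.4, -0.3]
[ 0.56986056 -0.13067306  0.21651049] [-1.75945904e+02  1.29951736e-01 -1.65485944e+02]
battery_mid 0.9 [366. 137.] [ 0.5195 -0.1196  0.083 ]
battery_terminals 0.97 [364. 163.] [ 0.5409 -0.1148  0.083 ]
```

View pics/w10c.png

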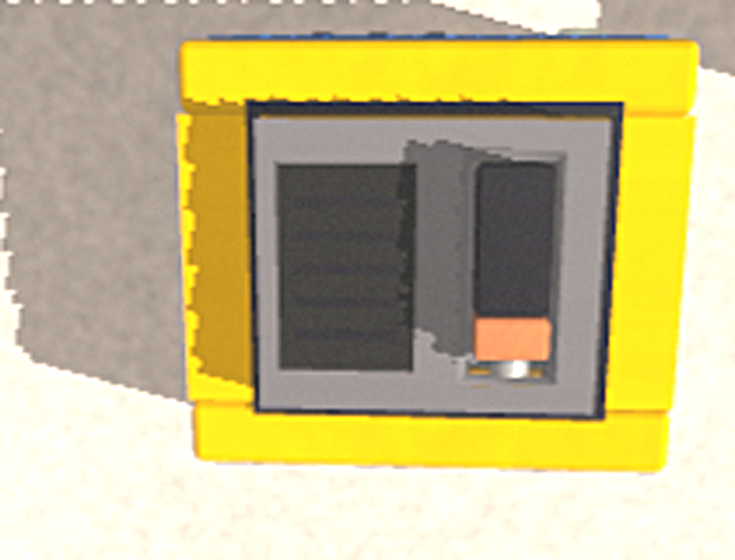

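The loaded tray is at (430,265), with the battery upright and its terminals at the brass end. A size check gives the tray's height before I hand in.

```bash
python3 - <<'E'
from h import *
p=pose(); c=bot.camera("wrist")
for z in (.08,.093):
    w=np.array([at(c,(220+u/3.5-.4,60+v/3.5-.4),z,p) for u,v in [(253,115),(612,118),(604,417),(258,411)]])
    s=np.linalg.norm(np.roll(w,-1,0)-w,axis=1); print(z,s.round(4))
    if z==.08: ok=abs(s[[0,2]].mean()-.084)<.002
print(ok)
if ok: print(bot.job_done())
E
```

```text
0.08 [0.0838 0.0705 0.0866 0.0712]
0.093 [0.0797 0.0671 0.0824 0.0677]
True
the job is handed in; nothing more can be done
None
```

I handed the job in at about 38 s: the loaded tray measured latched (about 13 mm down), the battery seated with its terminals at the brass contacts, and both presses read about 9 N at most; I viewed 13 pictures, over your limit of 10, and no verdict was returned.

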